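Scrap the broken gearbox cover, then hold the good one over its screw holes

ROBOT

A 7-joint arm with a two-finger parallel gripper is mounted at the origin on the work surface. World frame = base frame: x ahead of the robot, y to its left, z up, the work surface at z = 0. Lengths are in m, angles in rad, forces in N, time in s.
With the tool pointing down it reaches from about 0.425 to 0.925 m from the base axis. Payload 6.8 kg.
Tool frame: the origin (TCP) lies on the centre line of the jaws, within the pads' length; the fingertips stand 19 mm ahead of it and the grasp point (between the pads) is the TCP; z points along the fingers, y is the line along which they close (so a half turn about z gives the same grasp; the last joint's range is limited). The gripper opens to 85 mm and grips with 20 to 120 N. Pads are 22 mm wide; open, the fingers measure 114 mm over their backs; the gripper's body (76 mm by 85 mm) begins 54 mm behind the grasp point. The pads swing forward as they close: fully open they stand 13 mm farther back than shut.
Start: joints at [1.174, 0.477, 0.022, 1.555, -0.011, 1.109, -0.083], TCP at [0.192, -0.647, 0.25] pointing down, gripper open.
Joint ranges: [-2.96, 2.96], [-0.34, 2.1], [-1.41, 1.46], [0.24, 2.44], [-1.37, 4.51], [0.17, 1.92], [-2.96, 2.96]. Speed limits (rad/s): [2.39, 2.39, 3.14, 3.14, 3.14, 3.14, 3.14].

INTERFACE

Orientations are given as a rotation vector (axis times angle).
In Python, from bench import r gives the robot as it stands. The module is installed in compiled form; this text tells all that it offers.
- The arm moves only by the tool arm_command, never from a script. Its argument "rows" is a list of rows, each an object of numbers: "fingers": the opening, from -1 (shut) to 1 (fully open); "x", "y", "z": the shift along the tool's x, y, z in m; "ax", "ay", "az": the turn, a rotation vector about the tool's x, y, z in degrees. In form: [{"fingers": .., "x": .., "y": .., "z": .., "ax": .., "ay": .., "az": ..}, ...]. A call has 1 to 10 rows; each row shifts and turns the commanded pose from where the row before left it, along the tool's axes as they then stand; what a row does not reach is not made up. A row lasts 1/12 s, in which the tool goes at most 41.7 mm and 7.16 degrees, less where a joint would pass 70% of its speed; a pose out of reach is approached as far as the arm can. A call is refused whole if a number of a shift passes 0.0417 or a number of a turn 7.16, either way. A call with a gripper value outside its range is refused whole. The fingers move at their own pace and stop on an object; "grip_force" is the grip in N (left out, the last holds). Time passes only in rows, so rows that do not move let the fingers close. It gives the time, the measured TCP pose, the force, the opening and the grip force at its end, in the units of the state.
- r.get_obs(): the state, without advancing time (a new reading comes with each control period).
- r.grab_frame(name): name is "side" or "top" or "wrist"; returns a dict with "frame" (480x640x3 uint8, red, green, blue), "depth" (480x640 float32, m along the optical axis (not along the pixel's ray), 0 where there is no reading), "K" (3x3 intrinsics, pixels), "distortion" ([k1, k2, p1, p2, k3] as OpenCV has them; the pictures are not rectified), "world_from_camera" (4x4, takes a point from camera to world coordinates). Camera axes: x right, y down, z forward; pixel columns grow to the right and rows downward; lengths in m; the calibration is good to about 2 mm. A picture is of the moment at which its call begins.
- r.hand_in(): hands the job in; it is judged then, once.
The state is a dict: "clock": time; "joints": joint angles; "qvel": joint speeds; "tau": joint torques, N m; "tcp_pos": TCP position; "orientation": TCP orientation; "contact_force": force on the tool from outside, world axes, zero at the start; "moment": the same for the moment, N m; "grip_width": finger opening in m; "gripper_force": force on a finger pad.
Only numpy, scipy, OpenCV 4.12 (cv2) and the standard library are available. Lean on these libraries where they do the work, as an engineer would, in place of code of your own. Each camera call takes 0.05 s, during which the arm holds its last target. There are 200 camera calls.

TASK

Two cast covers for the polisher's open gear housing lie on the bench: first put the reject, the one whose narrow ear has snapped off, into the steel scrap tray and let go of it. Then pick up the whole cover by its rib and hold it level, hovering about a centimetre above the housing without ever touching it, its narrow ear over the housing's narrow end and all three screw holes centred over the threaded holes, ready for a colleague to start the screws. Finish while still holding it there, and leave the other things on the bench where they are.

Things in the scene. Friction and masses are not known exactly. Their poses are not given: they have to be found in the camera images.
- cover: The whole cover: bare cast aluminium plate, 6 mm thick, flat on the bench, 0.22 kg. Origin: underside, below the centre of its rib; z up, -x towards its narrow ear. Wide part: x -28 to 52, y -42 to 42 mm; narrow ear: x -62 to -28, y -20 to 20 mm. Three through holes, 12 mm wide. It and the reject may lie in either of two places.
- cover_rib (a point): Centre of the top of the whole cover's grip, a straight rib standing on the plate: 50 mm long along x, 16 mm wide (y), from 6 to 40 mm above the underside. This point is at (0, 0, 40) mm in the cover's frame. Pinch the rib across y from above.
- reject: The reject cover, 0.2 kg: same plate, rib, origin and axes as the whole cover (its rib is at the same place), flat on the bench, but the narrow ear has snapped off, leaving a ragged stub to x = -38 mm; only the two holes of the wide part remain.
- housing: Gear housing, fixed to the bench, open-topped with a brass gear inside; a lying grey motor, lower than the rim, on its +x side to x = 149 mm. Origin on the bench. Same outline and axes as the cover (wide part x -28 to 52, narrow end to x = -62 mm). On an 8 mm thick foot. Flat top rim at z = 60 mm: the cover's origin belongs at x = y = 0 here, at z = 70 mm when 10 mm above the rim.
- housing_hole0 (a point): Mouth of a threaded hole, 6 mm wide, in the housing's rim, at (40, 30, 60) mm in the housing's frame.
- housing_hole1 (a point): Mouth of a threaded hole, 6 mm wide, at (40, -30, 60) mm in the housing's frame.
- housing_hole2 (a point): Mouth of a threaded hole, 6 mm wide, in the narrow end, at (-47, 0, 60) mm in the housing's frame.
- cover_hole0 (a point): Centre of a cover hole at the underside, at (40, 30, 0) mm in the cover's frame; belongs over housing_hole0.
- cover_hole1 (a point): Centre of a cover hole at the underside, at (40, -30, 0) mm in the cover's frame; belongs over housing_hole1.
- cover_hole2 (a point): Centre of the hole in the cover's narrow ear at the underside, at (-47, 0, 0) mm in the cover's frame; belongs over housing_hole2.
- tray: Empty open steel scrap tray, fixed to the bench, 200 (x) x 170 (y) x 40 mm high, walls and floor 4 mm thick. Origin: centre of its underside; z up.
- jar: Bystander: small glass jar, 52 mm diameter, 55 mm tall; origin at its underside.
- dish: Bystander: shallow glass dish, 84 mm diameter, 28 mm tall; origin at its underside.
- driver: Bystander: screwdriver lying at the far side; origin below its middle.
- stone_a: Bystander: polished stone, 34 mm diameter, 11 mm tall; origin at its underside.
- stone_b: Bystander: polished stone, 41 mm diameter, 12 mm tall; origin at its underside.
- woodblock: Bystander: wooden block 70 x 50 x 35 mm; origin at its underside.
- flask: Bystander: white plastic bottle, 60 mm diameter, 140 mm tall; origin at its underside.
Not all that is in view belongs to the job. Leave any purple look-alike of the cover alone. What is shaped like the reject but purple is not meant.

How it is judged:
By the outcome, as a careful person would: the job done as asked, in the order asked, and still so for the second after the job is handed in, while the arm keeps its last pose, push and grip.
It also fails if it takes over 64 s, if anything falls off the work surface, if the arm or the gripper's body presses on something with over 40 N, if the wrist force passes 120 N, or if a joint passes its speed limit or range.

## Working session

There is one attempt and no reset: what is moved stays moved. The work goes in short steps, Python scripts to look and compute and a tool call to move; the robot and the scene stay as the last step left them, time stands still between calls to the robot, and variables do not carry over. Pictures are saved under pics/ and viewed, at most 10 in all, crops included, and the job is handed in when it is done.

Besides the shell and the picture viewer there is one more tool, called after "Emit:" by a JSON object that holds its "api" and its "payload". arm_command: Moves the arm, as the interface text tells. Its arguments: {"type":"object","properties":{"rows":{"type":"array"},"grip_force":{"type":"number"}},"required":["rows"]}

```bash
mkdir -p pics; python3 - <<'E'
from bench import r
import cv2,numpy as np,pickle
o=r.get_obs();print(o)
for n in("top","side"):
    f=r.grab_frame(n);pickle.dump(f,open(n+'.pkl','wb'))
    cv2.imwrite(f'pics/{n}0.png',f['frame'][:,:,::-1]);print(n,f['K'].tolist(),f['distortion'],f['world_from_camera'].round(3).tolist())
E
```

```text
{'clock': 0.0, 'joints': array([ 1.17390385,  0.47781533,  0.02233685,  1.55644368, -0.01155939,
        1.10930801, -0.08312743]), 'qvel': array([-0.00038803,  0.00198773, -0.00062389,  0.00022419,  0.00031745,
        0.00054117,  0.00045636]), 'tau': array([-9.08480924e-04, -5.96445501e+01,  1.60772312e+00, -2.81192994e+01,
        1.24822560e-02,  9.51316586e-03, -5.59647518e-06]), 'tcp_pos': array([ 0.19208299, -0.64650999,  0.24931869]), 'orientation': array([-3.10710919e+00, -4.51752198e-01,  5.46802566e-04]), 'contact_force': array([1.05973082, 0.63326704, 1.04553394]), 'moment': array([-0.04779899,  0.00661444, -0.00579164]), 'gripper_force': 0.0, 'grip_width': 0.08518561882294665}
top [[556.1679700739331, 0.0, 316.0209906732238], [0.0, 556.1679700739331, 239.28557750571795], [0.0, 0.0, 1.0]] [-0.07373432  0.          0.          0.          0.        ] [[-0.01, -0.983, 0.186, 0.202], [-1.0, 0.008, -0.008, -0.001], [0.006, -0.186, -0.983, 1.449], [0.0, 0.0, 0.0, 1.0]]
side [[554.1411652821982, 0.0, 325.2781732052938], [0.0, 554.1411652821982, 235.3847349283904], [0.0, 0.0, 1.0]] [0.02852259 0.         0.         0.         0.        ] [[-0.972, -0.168, 0.167, 0.272], [-0.236, 0.71, -0.663, 0.838], [-0.007, -0.684, -0.73, 0.987], [0.0, 0.0, 0.0, 1.0]]
```

View pics/top0.png

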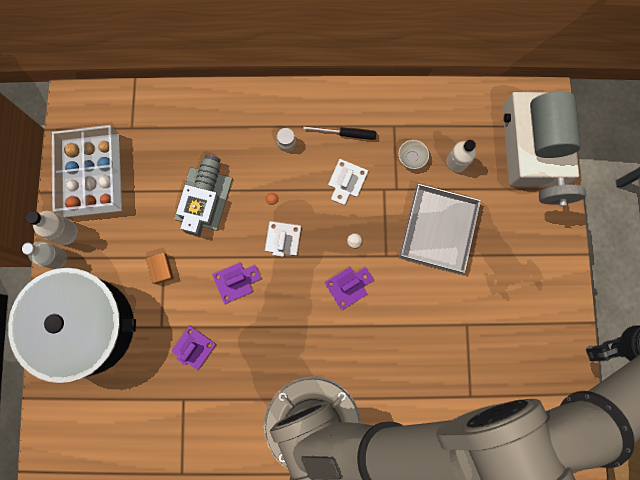

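View pics/side0.png

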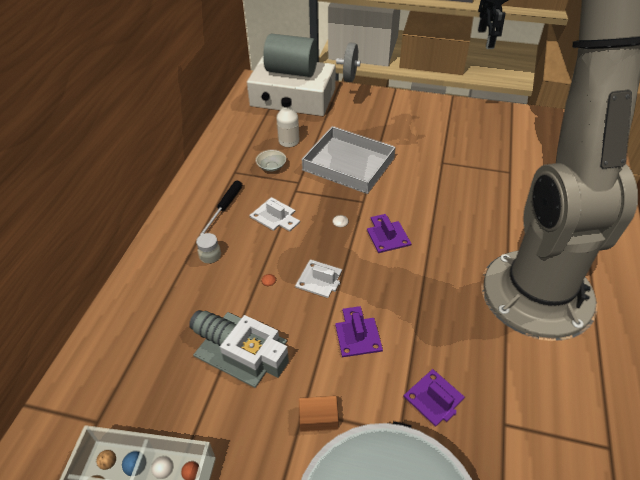

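The top view has two bare-aluminium parts. The one at (348,180) has an ear pointing lower left to (338,198). The one at (283,240) has no clear ear. The housing is at (198,207) and the tray at (440,228).
Possible mix-ups: white (348,180) whole?, white (283,240) reject?, purple (237,283), (349,287) and (194,347), which are decoys to leave alone. Next is a close crop and a first measurement.

```bash
cat > h.py <<'E'
import numpy as np,cv2,pickle
def cast(f,px,z):
    u=cv2.undistortPoints(np.float64(px).reshape(-1,1,2),f['K'],f['distortion'])[:,0]
    T=f['world_from_camera'];d=np.c_[u,np.ones(len(u))]@T[:3,:3].T;o=T[:3,3]
    return o+d*((z-o[2])/d[:,2])[:,None]
def cloud(f):
    v,u=np.mgrid[:480,:640];px=np.c_[u.ravel(),v.ravel()].astype(float)
    n=cv2.undistortPoints(px.reshape(-1,1,2),f['K'],f['distortion'])[:,0]
    d=f['depth'].ravel()[:,None].astype(float);T=f['world_from_camera']
    return (np.c_[n*d,d]@T[:3,:3].T+T[:3,3]).reshape(480,640,3)
def rect(P):
    (c,s,a)=cv2.minAreaRect(np.float32(P[:,:2]*1000));b=cv2.boxPoints((c,s,a))
    e=b[1]-b[0];e2=b[2]-b[1]
    if np.linalg.norm(e2)>np.linalg.norm(e):e=e2
    return np.round(c,1),np.round(s,1),round(np.degrees(np.arctan2(e[1],e[0]))%180,1)
E
python3 - <<'E'
from h import *
F={n:pickle.load(open(n+'.pkl','rb')) for n in("top","side")}
a=cv2.resize(F['top']['frame'][155:260,260:380],None,fx=4,fy=4,interpolation=2)
b=cv2.resize(F['side']['frame'][185:305,240:350],None,fx=3.5,fy=3.5,interpolation=2)
h=max(a.shape[0],b.shape[0]);im=np.zeros((h,800,3),np.uint8);im[:a.shape[0],:480]=a;w=min(320,b.shape[1]);im[:b.shape[0],480:480+w]=b[:,:w]
cv2.imwrite('pics/crop.png',im[:,:,::-1])
for n,boxes in dict(top=dict(A=(325,155,370,207),B=(262,217,303,262),housing=(172,182,222,240),tray=(398,182,484,276)),side=dict(A=(248,195,302,232),B=(293,258,345,298),housing=(215,312,292,380),tray=(298,125,398,190))).items():
    f=F[n];C=cloud(f);hsv=cv2.cvtColor(f['frame'],cv2.COLOR_RGB2HSV)
    W=(hsv[...,1]<60)&(hsv[...,2]>110)
    for k,(x0,y0,x1,y1) in boxes.items():
        m=np.zeros((480,640),bool);m[y0:y1,x0:x1]=1
        if k in'AB':
            for lab,lo,hi,z in(('rib',.034,.048,.04),('plate',.0,.012,.006)):
                q=m&W&(C[...,2]>lo)&(C[...,2]<hi);v,u=np.nonzero(q)
                P=cast(f,np.c_[u,v],z);print(n,k,lab,len(u),*rect(P),'mean',(P.mean(0)*1000).round(1),'z',round(C[q][:,2].mean()*1000,1))
        else:
            z=.06 if k=='housing' else .04
            q=m&(C[...,2]>z-.008)&(C[...,2]<z+.008);v,u=np.nonzero(q)
            P=cast(f,np.c_[u,v],z);print(n,k,len(u),*rect(P),'z',round(C[q][:,2].mean()*1000,1))
E
```

```text
top A rib 102 [633.7 -93.9] [15.6 48.5] 156.5 mean [633.6 -93.9  40. ] z 39.2
top A plate 828 [629.4 -93.2] [ 86.1 114.8] 156.2 mean [635.1 -95.6   6. ] z 5.2
top B rib 104 [467.7  76.7] [14.4 48.9] 170.8 mean [467.  77.  40.] z 39.8
top B plate 783 [475.4  76.5] [86.4 88.7] 171.2 mean [478.2  75.3   6. ] z 5.4
top housing 993 [556.6 297.7] [ 87.4 136.2] 165.3 z 58.9
top tray 543 [ 497.6 -337.1] [172.6 202.5] 164.3 z 38.0
side A rib 103 [633.1 -89.5] [20.9 50.6] 158.7 mean [633.8 -91.4  40. ] z 38.3
side A plate 700 [630.7 -91.3] [ 87.  115.5] 156.5 mean [635.1 -87.2   6. ] z 5.3
side B rib 140 [468.2  81.1] [19.2 48.6] 172.7 mean [467.9  80.9  40. ] z 38.5
side B plate 797 [476.4  78.5] [87.4 89.6] 171.1 mean [480.9  84.9   6. ] z 5.1
side housing 1790 [569.7 298. ] [ 88.6 165.3] 165.2 z 58.5
side tray 576 [ 534.5 -340.3] [180.1 277.8] 164.5 z 36.9
```

View pics/crop.png

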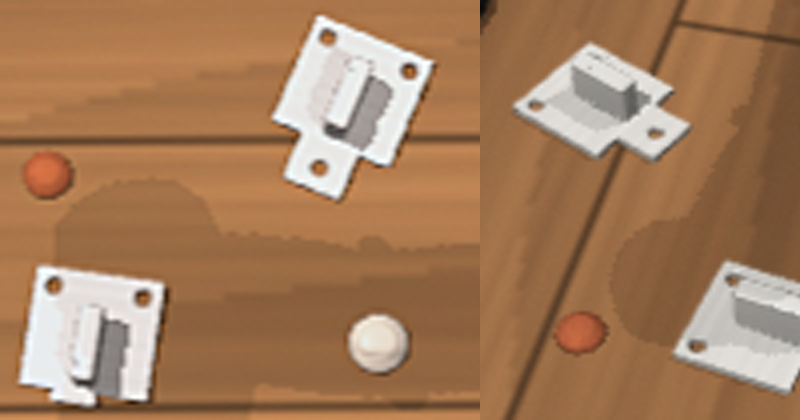

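The crop shows the cover at top (348,180) has three holes and an intact narrow ear, so it is the whole cover (A). The one at (283,240) has only two holes and a ragged stub, so it is the reject (B). Rib sizes and heights match the description. Next I refine the housing using its white rim.

```bash
cat >> h.py <<'E'
def plan(o,x,y,z,yaw):
    from scipy.spatial.transform import Rotation as R
    Q=R.from_rotvec(o['orientation']);G=R.from_euler('zx',[yaw,180],degrees=True)
    d=Q.inv().apply(np.array([x,y,z])-o['tcp_pos']);rv=np.degrees((Q.inv()*G).as_rotvec())
    d2=G.inv().apply(np.array([x,y,z])-o['tcp_pos'])
    t=R.from_matrix(Q.as_matrix()).apply([1,0,0]);print('yaw now',round(np.degrees(np.arctan2(t[1],t[0])),2),'tcp mm',(o['tcp_pos']*1000).round(1),'t',round(o['clock'],2))
    print('turn',rv.round(2),'shift now-frame mm',(d*1000).round(1),'shift after-turn mm',(d2*1000).round(1))
E
python3 - <<'E'
from h import *
from bench import r
for n,(x0,y0,x1,y1) in dict(top=(172,175,235,240),side=(190,305,292,385)).items():
    f=pickle.load(open(n+'.pkl','rb'));C=cloud(f);hsv=cv2.cvtColor(f['frame'],cv2.COLOR_RGB2HSV)
    m=np.zeros((480,640),bool);m[y0:y1,x0:x1]=1
    q=m&(hsv[...,1]<40)&(hsv[...,2]>200)&(abs(C[...,2]-.06)<.006);q=q.astype(np.uint8)
    k,l,s,_=cv2.connectedComponentsWithStats(q);q=l==1+np.argmax(s[1:,4]);v,u=np.nonzero(q);P=cast(f,np.c_[u,v],.06)
    c,s,a=rect(P);print(n,len(u),c,s,a)
    x=np.array([-np.cos(np.radians(a)),-np.sin(np.radians(a))]);print('origin',c+5*x*1,'yaw',a-180)
plan(r.get_obs(),.5,-.3,.25,-9);plan(r.get_obs(),.4685,.078,.15,-9)
E
```

```text
top 793 [547.3 301.7] [ 84.7 113.7] 165.1
origin [552.13188057 300.41433616] yaw -14.899994
side 1206 [547.6 301.5] [ 82.5 112.9] 165.2
origin [552.43411694 300.22277081] yaw -14.800003
yaw now 16.55 tcp mm [ 192.1 -646.6  249.4] t 0.1
turn [-0.09  0.01  7.55] shift now-frame mm [ 3.939e+02 -2.445e+02 -2.000e-01] shift after-turn mm [ 358.4 -294.2   -0.6]
yaw now 16.55 tcp mm [ 192.1 -646.6  249.4] t 0.1
turn [-0.09  0.01  7.55] shift now-frame mm [ 471.4 -615.7  100.4] shift after-turn mm [ 386.4 -672.4   99.4]
```

```bash
sed -i "s/'zx'/'ZX'/" h.py; python3 - <<'E'
from h import *
from bench import r
plan(r.get_obs(),.5,-.3,.25,-9);plan(r.get_obs(),.4685,.078,.15,-9)
E
```

```text
yaw now 16.55 tcp mm [ 192.1 -646.6  249.4] t 0.1
turn [-0.09  0.03 25.55] shift now-frame mm [ 3.939e+02 -2.445e+02 -2.000e-01] shift after-turn mm [ 249.9 -390.5   -0.6]
yaw now 16.55 tcp mm [ 192.1 -646.6  249.4] t 0.1
turn [-0.09  0.03 25.55] shift now-frame mm [ 471.4 -615.7  100.4] shift after-turn mm [ 159.7 -758.9   99.4]
```

Emit:
{"api": "arm_command", "payload": {"rows": [{"fingers": 1, "az": 6.4}, {"fingers": 1, "az": 6.4}, {"fingers": 1, "az": 6.4}, {"fingers": 1, "az": 6.4}, {"fingers": 1, "x": 0.021, "y": -0.033}, {"fingers": 1, "x": 0.021, "y": -0.033}, {"fingers": 1, "x": 0.021, "y": -0.033}, {"fingers": 1, "x": 0.021, "y": -0.033}, {"fingers": 1, "x": 0.021, "y": -0.033}, {"fingers": 1, "x": 0.021, "y": -0.033}], "grip_force": 60}}

```text
validation failed for argument at $.ro...
```

Emit:
{"api": "arm_command", "payload": {"rows": [{"fingers": 1, "x": 0.021, "y": -0.033}, {"fingers": 1, "x": 0.021, "y": -0.033}, {"fingers": 1, "x": 0.021, "y": -0.033}, {"fingers": 1, "x": 0.021, "y": -0.033}, {"fingers": 1, "x": 0.021, "y": -0.033}, {"fingers": 1, "x": 0.021, "y": -0.033}, {"fingers": 1, "x": -0.008, "y": -0.038}, {"fingers": 1, "x": -0.008, "y": -0.038}, {"fingers": 1, "x": -0.008, "y": -0.038}, {"fingers": 1, "x": -0.008, "y": -0.038}]}}

```text
validation failed for argument at $.ro...
```

```bash
python3 - <<'E'
from h import *
from bench import r
plan(r.get_obs(),.4685,.078,.16,-9)
E
```

```text
yaw now 16.55 tcp mm [ 192.1 -646.6  249.4] t 0.1
turn [-0.09  0.03 25.55] shift now-frame mm [ 471.4 -615.7   90.4] shift after-turn mm [ 159.7 -758.9   89.4]
```

The call was refused, probably because every key has to be present in each row.

Emit:
{"api": "arm_command", "payload": {"rows": [{"fingers": 1, "x": 0, "y": 0, "z": 0, "ax": 0, "ay": 0, "az": 6.4}, {"fingers": 1, "x": 0, "y": 0, "z": 0, "ax": 0, "ay": 0, "az": 6.4}, {"fingers": 1, "x": 0, "y": 0, "z": 0, "ax": 0, "ay": 0, "az": 6.4}, {"fingers": 1, "x": 0, "y": 0, "z": 0, "ax": 0, "ay": 0, "az": 6.4}, {"fingers": 1, "x": 0.021, "y": -0.033, "z": 0, "ax": 0, "ay": 0, "az": 0}, {"fingers": 1, "x": 0.021, "y": -0.033, "z": 0, "ax": 0, "ay": 0, "az": 0}, {"fingers": 1, "x": 0.021, "y": -0.033, "z": 0, "ax": 0, "ay": 0, "az": 0}, {"fingers": 1, "x": 0.021, "y": -0.033, "z": 0, "ax": 0, "ay": 0, "az": 0}, {"fingers": 1, "x": 0.021, "y": -0.033, "z": 0, "ax": 0, "ay": 0, "az": 0}, {"fingers": 1, "x": 0.021, "y": -0.033, "z": 0, "ax": 0, "ay": 0, "az": 0}], "grip_force": 60}}

```text
clock: 0.93
tcp_pos: [0.3486, -0.4696, 0.25]
orientation: [-3.131, 0.248, 0.001]
contact_force: [0.6, -0.9, -0.4]
grip_width: 0.0852
gripper_force: 0.0
```

Emit:
{"api": "arm_command", "payload": {"rows": [{"fingers": 1, "x": 0.021, "y": -0.033, "z": 0, "ax": 0, "ay": 0, "az": 0}, {"fingers": 1, "x": 0.021, "y": -0.033, "z": 0, "ax": 0, "ay": 0, "az": 0}, {"fingers": 1, "x": 0.021, "y": -0.033, "z": 0, "ax": 0, "ay": 0, "az": 0}, {"fingers": 1, "x": 0.021, "y": -0.033, "z": 0, "ax": 0, "ay": 0, "az": 0}, {"fingers": 1, "x": 0.021, "y": -0.033, "z": 0, "ax": 0, "ay": 0, "az": 0}, {"fingers": 1, "x": -0.008, "y": -0.038, "z": 0, "ax": 0, "ay": 0, "az": 0}, {"fingers": 1, "x": -0.008, "y": -0.038, "z": 0, "ax": 0, "ay": 0, "az": 0}, {"fingers": 1, "x": -0.008, "y": -0.038, "z": 0, "ax": 0, "ay": 0, "az": 0}, {"fingers": 1, "x": -0.008, "y": -0.038, "z": 0, "ax": 0, "ay": 0, "az": 0}, {"fingers": 1, "x": -0.008, "y": -0.038, "z": 0, "ax": 0, "ay": 0, "az": 0}]}}

```text
clock: 1.77
tcp_pos: [0.4672, -0.1292, 0.25]
orientation: [3.132, -0.248, -0.001]
contact_force: [0.6, -0.0, 0.8]
grip_width: 0.0854
gripper_force: 0.0
```

Emit:
{"api": "arm_command", "payload": {"rows": [{"fingers": 1, "x": -0.008, "y": -0.038, "z": 0, "ax": 0, "ay": 0, "az": 0}, {"fingers": 1, "x": -0.008, "y": -0.038, "z": 0, "ax": 0, "ay": 0, "az": 0}, {"fingers": 1, "x": 0, "y": 0, "z": 0, "ax": 0, "ay": 0, "az": 0}, {"fingers": 1, "x": 0, "y": 0, "z": 0, "ax": 0, "ay": 0, "az": 0}]}}

```text
clock: 2.1
tcp_pos: [0.4638, -0.0511, 0.2503]
orientation: [-3.132, 0.24, 0.0]
contact_force: [0.4, -0.5, -0.1]
grip_width: 0.0853
gripper_force: 0.0
```

```bash
python3 - <<'E'
from h import *
from bench import r
plan(r.get_obs(),.4685,.078,.13,-9)
E
```

```text
yaw now -8.76 tcp mm [463.8 -51.1 250.3] t 2.1
turn [-0.01  0.01  0.24] shift now-frame mm [ -15.  -128.3  120.3] shift after-turn mm [ -15.6 -128.3  120.3]
```

Emit:
{"api": "arm_command", "payload": {"rows": [{"fingers": 1, "x": -0.004, "y": -0.032, "z": 0.01, "ax": 0, "ay": 0, "az": 0.2}, {"fingers": 1, "x": -0.004, "y": -0.032, "z": 0.01, "ax": 0, "ay": 0, "az": 0}, {"fingers": 1, "x": -0.004, "y": -0.032, "z": 0.02, "ax": 0, "ay": 0, "az": 0}, {"fingers": 1, "x": -0.004, "y": -0.032, "z": 0.02, "ax": 0, "ay": 0, "az": 0}, {"fingers": 1, "x": 0, "y": 0, "z": 0.03, "ax": 0, "ay": 0, "az": 0}, {"fingers": 1, "x": 0, "y": 0, "z": 0.03, "ax": 0, "ay": 0, "az": 0}, {"fingers": 1, "x": 0, "y": 0, "z": 0, "ax": 0, "ay": 0, "az": 0}, {"fingers": 1, "x": 0, "y": 0, "z": 0, "ax": 0, "ay": 0, "az": 0}]}}

```text
clock: 2.77
tcp_pos: [0.4679, 0.074, 0.1293]
orientation: [3.13, -0.256, -0.006]
contact_force: [-0.1, 0.7, 0.1]
grip_width: 0.0858
gripper_force: 0.0
```

```bash
python3 - <<'E'
from h import *
from bench import r
f=r.grab_frame('wrist');cv2.imwrite('pics/w1.png',f['frame'][:,:,::-1])
C=cloud(f);hsv=cv2.cvtColor(f['frame'],cv2.COLOR_RGB2HSV);q=(hsv[...,1]<60)&(hsv[...,2]>110)&(C[...,2]>.034)&(C[...,2]<.046)&(f['depth']>0)&(np.hypot(C[...,0]-.4685,C[...,1]-.078)<.04)
v,u=np.nonzero(q);print(len(u))
if len(u)>50:print(rect(cast(f,np.c_[u,v],.04)))
plan(r.get_obs(),.4685,.078,.03,-9)
E
```

```text
2086
(array([469.3,  76.4]), array([15.8, 49.5]), np.float32(171.3))
yaw now -9.36 tcp mm [469.1  74.4 130.8] t 2.82
turn [ 0.03  0.03 -0.36] shift now-frame mm [ -1.2  -3.5 100.8] shift after-turn mm [ -1.2  -3.5 100.8]
```

View pics/w1.png

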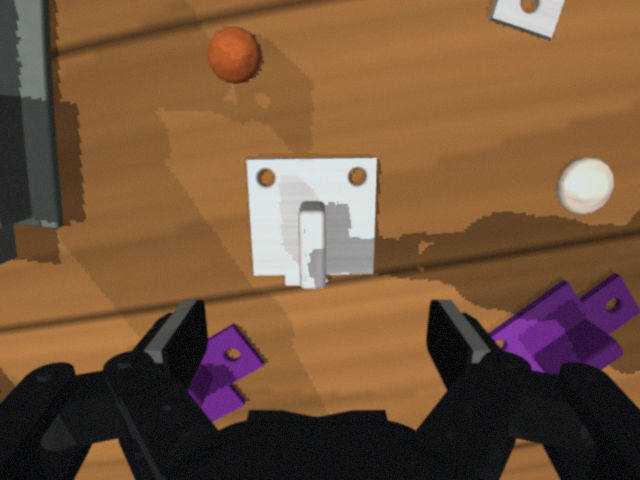

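The wrist view confirms it is centred on the reject: two holes, a stub and no ear, with the rib at (312,245). The fingers will come down clear of everything.

Emit:
{"api": "arm_command", "payload": {"rows": [{"fingers": 1, "x": 0, "y": -0.002, "z": 0.025, "ax": 0, "ay": 0, "az": 0}, {"fingers": 1, "x": 0, "y": 0, "z": 0.025, "ax": 0, "ay": 0, "az": 0}, {"fingers": 1, "x": 0, "y": 0, "z": 0.025, "ax": 0, "ay": 0, "az": 0}, {"fingers": 1, "x": 0, "y": 0, "z": 0.024, "ax": 0, "ay": 0, "az": 0}, {"fingers": 1, "x": 0, "y": 0, "z": 0, "ax": 0, "ay": 0, "az": 0}, {"fingers": -1, "x": 0, "y": 0, "z": 0, "ax": 0, "ay": 0, "az": 0}, {"fingers": -1, "x": 0, "y": 0, "z": 0, "ax": 0, "ay": 0, "az": 0}, {"fingers": -1, "x": 0, "y": 0, "z": 0, "ax": 0, "ay": 0, "az": 0}, {"fingers": -1, "x": 0, "y": 0, "z": 0, "ax": 0, "ay": 0, "az": 0}, {"fingers": -1, "x": 0, "y": 0, "z": 0, "ax": 0, "ay": 0, "az": 0}]}}

```text
clock: 3.65
tcp_pos: [0.4699, 0.0775, 0.0325]
orientation: [-3.131, 0.254, -0.003]
contact_force: [-0.2, -0.4, 0.5]
grip_width: 0.0256
gripper_force: 0.0
```

Emit:
{"api": "arm_command", "payload": {"rows": [{"fingers": -1, "x": 0, "y": 0, "z": 0, "ax": 0, "ay": 0, "az": 0}, {"fingers": -1, "x": 0, "y": 0, "z": 0, "ax": 0, "ay": 0, "az": 0}, {"fingers": -1, "x": 0, "y": 0, "z": 0, "ax": 0, "ay": 0, "az": 0}, {"fingers": -1, "x": 0, "y": 0, "z": 0, "ax": 0, "ay": 0, "az": 0}]}}

```text
clock: 3.98
tcp_pos: [0.4697, 0.0774, 0.0323]
orientation: [3.131, -0.254, 0.002]
contact_force: [-1.7, -1.1, 10.1]
grip_width: 0.0148
gripper_force: 59.8
```

```bash
python3 - <<'E'
from h import *
from bench import r
o=r.get_obs();print(o['grip_width'],o['gripper_force'],o['contact_force'])
plan(o,.4976,-.3371,.13,-15.7)
E
```

```text
0.014790262329520477 59.84066605567932 [-1.65925894 -1.08622768 10.1429767 ]
yaw now -9.27 tcp mm [469.7  77.4  32.3] t 3.98
turn [-0.01 -0.08  6.43] shift now-frame mm [ 94.4 404.6 -97.6] shift after-turn mm [139.  391.5 -97.7]
```

Emit:
{"api": "arm_command", "payload": {"rows": [{"fingers": -1, "x": 0, "y": 0, "z": -0.015, "ax": 0, "ay": 0, "az": 0}, {"fingers": -1, "x": 0, "y": 0, "z": -0.025, "ax": 0, "ay": 0, "az": 0}, {"fingers": -1, "x": 0, "y": 0, "z": -0.03, "ax": 0, "ay": 0, "az": 0}, {"fingers": -1, "x": 0, "y": 0, "z": -0.028, "ax": 0, "ay": 0, "az": 0}, {"fingers": -1, "x": 0, "y": 0.01, "z": 0, "ax": 0, "ay": 0, "az": 3.2}, {"fingers": -1, "x": 0, "y": 0.015, "z": 0, "ax": 0, "ay": 0, "az": 3.2}, {"fingers": -1, "x": 0.01, "y": 0.03, "z": 0, "ax": 0, "ay": 0, "az": 0}, {"fingers": -1, "x": 0.012, "y": 0.034, "z": 0, "ax": 0, "ay": 0, "az": 0}, {"fingers": -1, "x": 0.012, "y": 0.034, "z": 0, "ax": 0, "ay": 0, "az": 0}, {"fingers": -1, "x": 0.012, "y": 0.034, "z": 0, "ax": 0, "ay": 0, "az": 0}]}}

```text
clock: 4.82
tcp_pos: [0.471, -0.0889, 0.1283]
orientation: [3.111, -0.43, -0.004]
contact_force: [1.2, 0.2, -1.4]
grip_width: 0.015
gripper_force: 58.8
```

Emit:
{"api": "arm_command", "payload": {"rows": [{"fingers": -1, "x": 0.012, "y": 0.034, "z": 0, "ax": 0, "ay": 0, "az": 0}, {"fingers": -1, "x": 0.012, "y": 0.034, "z": 0, "ax": 0, "ay": 0, "az": 0}, {"fingers": -1, "x": 0.012, "y": 0.034, "z": 0, "ax": 0, "ay": 0, "az": 0}, {"fingers": -1, "x": 0.012, "y": 0.034, "z": 0, "ax": 0, "ay": 0, "az": 0}, {"fingers": -1, "x": 0.012, "y": 0.034, "z": 0, "ax": 0, "ay": 0, "az": 0}, {"fingers": -1, "x": 0.01, "y": 0.025, "z": 0, "ax": 0, "ay": 0, "az": 0}, {"fingers": -1, "x": 0.005, "y": 0.012, "z": 0, "ax": 0, "ay": 0, "az": 0}, {"fingers": -1, "x": 0, "y": 0, "z": 0, "ax": 0, "ay": 0, "az": 0}, {"fingers": -1, "x": 0, "y": 0, "z": 0, "ax": 0, "ay": 0, "az": 0}]}}

```text
clock: 5.57
tcp_pos: [0.4878, -0.3061, 0.1281]
orientation: [-3.111, 0.431, 0.004]
contact_force: [0.1, 0.3, -2.1]
grip_width: 0.015
gripper_force: 58.8
```

```bash
python3 - <<'E'
from h import *
from bench import r
o=r.get_obs();print(o['grip_width'],o['gripper_force'],o['contact_force'])
plan(o,.4946,-.3371,.042,-15.7)
E
```

```text
0.014964170131365823 58.805097341537476 [ 0.1475472   0.33791969 -2.12922353]
yaw now -15.78 tcp mm [ 487.8 -306.1  128.1] t 5.57
turn [-0.04  0.16 -0.08] shift now-frame mm [15.2 28.  86. ] shift after-turn mm [14.9 28.  86.1]
```

Emit:
{"api": "arm_command", "payload": {"rows": [{"fingers": -1, "x": 0.008, "y": 0.014, "z": 0, "ax": 0, "ay": 0, "az": 0}, {"fingers": -1, "x": 0.007, "y": 0.014, "z": 0, "ax": 0, "ay": 0, "az": 0}, {"fingers": -1, "x": 0, "y": 0, "z": 0.025, "ax": 0, "ay": 0, "az": 0}, {"fingers": -1, "x": 0, "y": 0, "z": 0.025, "ax": 0, "ay": 0, "az": 0}, {"fingers": -1, "x": 0, "y": 0, "z": 0.02, "ax": 0, "ay": 0, "az": 0}, {"fingers": -1, "x": 0, "y": 0, "z": 0.012, "ax": 0, "ay": 0, "az": 0}, {"fingers": -1, "x": 0, "y": 0, "z": 0.007, "ax": 0, "ay": 0, "az": 0}, {"fingers": -1, "x": 0, "y": 0, "z": 0, "ax": 0, "ay": 0, "az": 0}, {"fingers": -1, "x": 0, "y": 0, "z": 0, "ax": 0, "ay": 0, "az": 0}]}}

```text
clock: 6.32
tcp_pos: [0.4965, -0.3366, 0.0407]
orientation: [-3.112, 0.426, -0.0]
contact_force: [-0.5, -0.6, -2.7]
grip_width: 0.0144
gripper_force: 58.9
```

Emit:
{"api": "arm_command", "payload": {"rows": [{"fingers": 1, "x": 0, "y": 0, "z": 0, "ax": 0, "ay": 0, "az": 0}, {"fingers": 1, "x": 0, "y": 0, "z": 0, "ax": 0, "ay": 0, "az": 0}, {"fingers": 1, "x": 0, "y": 0, "z": 0, "ax": 0, "ay": 0, "az": 0}, {"fingers": 1, "x": 0, "y": 0, "z": 0, "ax": 0, "ay": 0, "az": 0}, {"fingers": 1, "x": 0, "y": 0, "z": 0, "ax": 0, "ay": 0, "az": 0}, {"fingers": 1, "x": 0, "y": 0, "z": 0, "ax": 0, "ay": 0, "az": 0}]}}

```text
clock: 6.82
tcp_pos: [0.4963, -0.3373, 0.0407]
orientation: [3.112, -0.428, 0.001]
contact_force: [-0.6, -0.1, -0.1]
grip_width: 0.0848
gripper_force: 0.0
```

Emit:
{"api": "arm_command", "payload": {"rows": [{"fingers": 1, "x": 0, "y": 0, "z": -0.015, "ax": 0, "ay": 0, "az": 0}, {"fingers": 1, "x": 0, "y": 0, "z": -0.03, "ax": 0, "ay": 0, "az": 0}, {"fingers": 1, "x": 0, "y": 0, "z": -0.035, "ax": 0, "ay": 0, "az": 0}, {"fingers": 1, "x": 0, "y": 0, "z": -0.035, "ax": 0, "ay": 0, "az": 0}, {"fingers": 1, "x": 0, "y": 0, "z": -0.03, "ax": 0, "ay": 0, "az": 0}, {"fingers": 1, "x": 0, "y": 0, "z": 0, "ax": 0, "ay": 0, "az": 0}, {"fingers": 1, "x": 0, "y": 0, "z": 0, "ax": 0, "ay": 0, "az": 0}]}}

```text
clock: 7.4
tcp_pos: [0.4972, -0.3379, 0.1876]
orientation: [3.11, -0.428, 0.007]
contact_force: [-0.5, -0.0, -1.1]
grip_width: 0.0854
gripper_force: 0.0
```

```bash
python3 - <<'E'
from h import *
from bench import r
o=r.get_obs();print(o['grip_width'],o['contact_force'])
f=r.grab_frame('top');g=r.grab_frame('wrist');cv2.imwrite('pics/tray.png',np.hstack([cv2.resize(f['frame'][160:400,330:570],(400,400)),cv2.resize(g['frame'],(400,400))])[:,:,::-1])
plan(o,.6338,-.0942,.14,-23.6)
E
```

```text
0.08541570170203182 [-0.50782889 -0.00385928 -1.09032498]
yaw now -15.67 tcp mm [ 497.2 -337.9  187.6] t 7.4
turn [ 0.05 -0.26  7.93] shift now-frame mm [  65.5 -271.6   47.5] shift after-turn mm [  27.6 -278.    47.6]
```

View pics/tray.png

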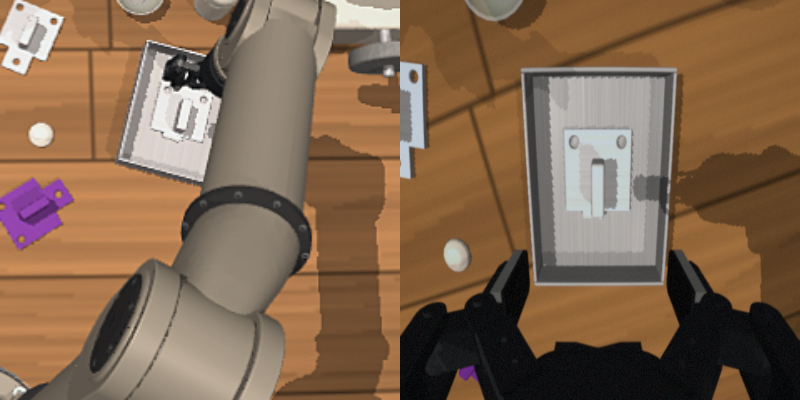

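The reject lies flat in the tray (590,170 in the picture) and has been released. Now I move over the whole cover.

Emit:
{"api": "arm_command", "payload": {"rows": [{"fingers": 1, "x": 0, "y": 0, "z": 0, "ax": 0, "ay": 0, "az": 4}, {"fingers": 1, "x": 0, "y": 0, "z": 0, "ax": 0, "ay": -0.1, "az": 4}, {"fingers": 1, "x": 0.002, "y": -0.028, "z": 0, "ax": 0, "ay": 0, "az": 0}, {"fingers": 1, "x": 0.003, "y": -0.035, "z": 0.005, "ax": 0, "ay": 0, "az": 0}, {"fingers": 1, "x": 0.004, "y": -0.035, "z": 0.005, "ax": 0, "ay": 0, "az": 0}, {"fingers": 1, "x": 0.004, "y": -0.035, "z": 0.005, "ax": 0, "ay": 0, "az": 0}, {"fingers": 1, "x": 0.004, "y": -0.035, "z": 0.005, "ax": 0, "ay": 0, "az": 0}, {"fingers": 1, "x": 0.004, "y": -0.035, "z": 0.007, "ax": 0, "ay": 0, "az": 0}, {"fingers": 1, "x": 0.003, "y": -0.035, "z": 0.01, "ax": 0, "ay": 0, "az": 0}, {"fingers": 1, "x": 0.003, "y": -0.03, "z": 0.01, "ax": 0, "ay": 0, "az": 0}]}}

```text
clock: 8.33
tcp_pos: [0.6283, -0.0995, 0.1361]
orientation: [-3.075, 0.641, 0.007]
contact_force: [-0.3, 0.3, 0.4]
grip_width: 0.0858
gripper_force: 0.0
```

Emit:
{"api": "arm_command", "payload": {"rows": [{"fingers": 1, "x": 0, "y": -0.008, "z": 0, "ax": 0, "ay": 0, "az": 0}, {"fingers": 1, "x": 0, "y": 0, "z": 0, "ax": 0, "ay": 0, "az": 0}, {"fingers": 1, "x": 0, "y": 0, "z": 0, "ax": 0, "ay": 0, "az": 0}, {"fingers": 1, "x": 0, "y": 0, "z": 0, "ax": 0, "ay": 0, "az": 0}]}}

```text
clock: 8.67
tcp_pos: [0.6305, -0.0976, 0.1377]
orientation: [3.073, -0.648, -0.005]
contact_force: [-0.3, -0.2, 0.0]
grip_width: 0.0856
gripper_force: 0.0
```

```bash
python3 - <<'E'
from h import *
from bench import r
f=r.grab_frame('wrist')
C=cloud(f);hsv=cv2.cvtColor(f['frame'],cv2.COLOR_RGB2HSV);W=(hsv[...,1]<60)&(hsv[...,2]>110)&(f['depth']>0)
for lo,hi,z,rad in((.034,.046,.04,.04),(.0,.012,.006,.085)):
    q=W&(C[...,2]>lo)&(C[...,2]<hi)&(np.hypot(C[...,0]-.634,C[...,1]+.094)<rad)
    v,u=np.nonzero(q);print(len(u))
    if len(u)>50:
        c,s,a=rect(cast(f,np.c_[u,v],z));x=-np.array([np.cos(np.radians(a)),np.sin(np.radians(a))]);print(c,s,a,'plate origin',c+5*x)
plan(r.get_obs(),.6338,-.0942,.03,-23.6)
E
```

```text
1955
[635.3 -96.5] [15.7 48.7] 156.5 plate origin [639.88530045 -98.49374533]
13423
[630.3 -94.5] [ 84.8 114.1] 156.2 plate origin [634.87479811 -96.51772714]
yaw now -23.84 tcp mm [630.6 -97.9 138.1] t 8.72
turn [ 0.1   0.11 -0.24] shift now-frame mm [  1.6  -4.8 108.1] shift after-turn mm [  1.4  -4.6 108.1]
```

Emit:
{"api": "arm_command", "payload": {"rows": [{"fingers": 1, "x": 0.003, "y": -0.0035, "z": 0.02, "ax": 0, "ay": 0, "az": 0}, {"fingers": 1, "x": 0, "y": 0, "z": 0.03, "ax": 0, "ay": 0, "az": 0}, {"fingers": 1, "x": 0, "y": 0, "z": 0.03, "ax": 0, "ay": 0, "az": 0}, {"fingers": 1, "x": 0, "y": 0, "z": 0.02, "ax": 0, "ay": 0, "az": 0}, {"fingers": 1, "x": 0, "y": 0, "z": 0.006, "ax": 0, "ay": 0, "az": 0}, {"fingers": 1, "x": 0, "y": 0, "z": 0, "ax": 0, "ay": 0, "az": 0}, {"fingers": 1, "x": 0, "y": 0, "z": 0, "ax": 0, "ay": 0, "az": 0}]}}

```text
clock: 9.3
tcp_pos: [0.6359, -0.0943, 0.0332]
orientation: [-3.074, 0.646, 0.001]
contact_force: [0.2, 0.4, 0.5]
grip_width: 0.0854
gripper_force: 0.0
```

```bash
python3 - <<'E'
from h import *
from bench import r
plan(r.get_obs(),.6347,-.0957,.031,-23.6)
E
```

```text
yaw now -23.74 tcp mm [635.9 -94.3  33.2] t 9.3
turn [ 0.01  0.04 -0.14] shift now-frame mm [-0.5  1.8  2.2] shift after-turn mm [-0.5  1.8  2.2]
```

Emit:
{"api": "arm_command", "payload": {"rows": [{"fingers": 1, "x": 0, "y": 0.001, "z": 0.001, "ax": 0, "ay": 0, "az": 0}, {"fingers": -1, "x": 0, "y": 0, "z": 0, "ax": 0, "ay": 0, "az": 0}, {"fingers": -1, "x": 0, "y": 0, "z": 0, "ax": 0, "ay": 0, "az": 0}, {"fingers": -1, "x": 0, "y": 0, "z": 0, "ax": 0, "ay": 0, "az": 0}, {"fingers": -1, "x": 0, "y": 0, "z": 0, "ax": 0, "ay": 0, "az": 0}, {"fingers": -1, "x": 0, "y": 0, "z": 0, "ax": 0, "ay": 0, "az": 0}, {"fingers": -1, "x": 0, "y": 0, "z": 0, "ax": 0, "ay": 0, "az": 0}, {"fingers": -1, "x": 0, "y": 0, "z": 0, "ax": 0, "ay": 0, "az": 0}, {"fingers": -1, "x": 0, "y": 0, "z": 0, "ax": 0, "ay": 0, "az": 0}, {"fingers": -1, "x": 0, "y": 0, "z": 0, "ax": 0, "ay": 0, "az": 0}], "grip_force": 80}}

```text
clock: 10.13
tcp_pos: [0.6353, -0.0943, 0.0317]
orientation: [-3.075, 0.644, 0.002]
contact_force: [-1.0, -0.2, 5.9]
grip_width: 0.015
gripper_force: 79.3
```

Emit:
{"api": "arm_command", "payload": {"rows": [{"fingers": -1, "x": 0, "y": 0, "z": -0.01, "ax": 0, "ay": 0, "az": 0}, {"fingers": -1, "x": 0, "y": 0, "z": -0.02, "ax": 0, "ay": 0, "az": 0}, {"fingers": -1, "x": 0, "y": 0, "z": -0.03, "ax": 0, "ay": 0, "az": 0}, {"fingers": -1, "x": 0, "y": 0, "z": -0.03, "ax": 0, "ay": 0, "az": 0}, {"fingers": -1, "x": 0, "y": 0, "z": -0.03, "ax": 0, "ay": 0, "az": 0}, {"fingers": -1, "x": 0, "y": 0, "z": -0.015, "ax": 0, "ay": 0, "az": -4.4}, {"fingers": -1, "x": 0, "y": 0, "z": 0, "ax": 0, "ay": 0, "az": -4.4}, {"fingers": -1, "x": 0, "y": 0, "z": 0, "ax": 0, "ay": 0, "az": 0}, {"fingers": -1, "x": 0, "y": 0, "z": 0, "ax": 0, "ay": 0, "az": 0}]}}

```text
clock: 10.88
tcp_pos: [0.6346, -0.094, 0.1658]
orientation: [-3.114, 0.409, 0.005]
contact_force: [-0.5, 0.5, -2.6]
grip_width: 0.0151
gripper_force: 78.2
```

```bash
python3 - <<'E'
from h import *
from bench import r
o=r.get_obs();print(o['grip_width'],o['gripper_force'],o['contact_force'])
plan(o,.5523,.3003,.165,-14.85)
E
```

```text
0.015088055649067414 78.17354321479797 [-0.54153256  0.45509028 -2.63935418]
yaw now -14.98 tcp mm [634.6 -94.  165.8] t 10.88
turn [-0.01  0.18 -0.13] shift now-frame mm [-181.4 -359.6    1.5] shift after-turn mm [-180.6 -360.     0.8]
```

Emit:
{"api": "arm_command", "payload": {"rows": [{"fingers": -1, "x": -0.009, "y": -0.018, "z": 0, "ax": 0, "ay": 0, "az": 0}, {"fingers": -1, "x": -0.015, "y": -0.03, "z": 0, "ax": 0, "ay": 0, "az": 0}, {"fingers": -1, "x": -0.016, "y": -0.032, "z": 0, "ax": 0, "ay": 0, "az": 0}, {"fingers": -1, "x": -0.016, "y": -0.032, "z": 0, "ax": 0, "ay": 0, "az": 0}, {"fingers": -1, "x": -0.016, "y": -0.032, "z": 0, "ax": 0, "ay": 0, "az": 0}, {"fingers": -1, "x": -0.016, "y": -0.032, "z": 0, "ax": 0, "ay": 0, "az": 0}, {"fingers": -1, "x": -0.016, "y": -0.032, "z": 0, "ax": 0, "ay": 0, "az": 0}, {"fingers": -1, "x": -0.016, "y": -0.032, "z": 0, "ax": 0, "ay": 0, "az": 0}, {"fingers": -1, "x": -0.016, "y": -0.032, "z": 0, "ax": 0, "ay": 0, "az": 0}, {"fingers": -1, "x": -0.016, "y": -0.032, "z": 0, "ax": 0, "ay": 0, "az": 0}]}}

```text
clock: 11.72
tcp_pos: [0.5648, 0.24, 0.1653]
orientation: [3.114, -0.41, -0.006]
contact_force: [0.5, -0.3, -2.6]
grip_width: 0.0147
gripper_force: 78.3
```

Emit:
{"api": "arm_command", "payload": {"rows": [{"fingers": -1, "x": -0.015, "y": -0.03, "z": 0, "ax": 0, "ay": 0, "az": 0}, {"fingers": -1, "x": -0.01, "y": -0.018, "z": 0, "ax": 0, "ay": 0, "az": 0}, {"fingers": -1, "x": -0.004, "y": -0.008, "z": 0, "ax": 0, "ay": 0, "az": 0}, {"fingers": -1, "x": 0, "y": 0, "z": 0, "ax": 0, "ay": 0, "az": 0}, {"fingers": -1, "x": 0, "y": 0, "z": 0, "ax": 0, "ay": 0, "az": 0}, {"fingers": -1, "x": 0, "y": 0, "z": 0, "ax": 0, "ay": 0, "az": 0}]}}

```text
clock: 12.22
tcp_pos: [0.5534, 0.2975, 0.1659]
orientation: [3.113, -0.411, -0.003]
contact_force: [-0.3, -0.3, -2.9]
grip_width: 0.015
gripper_force: 78.3
```

```bash
python3 - <<'E'
from h import *
from bench import r
o=r.get_obs();print(o['grip_width'],o['gripper_force'],o['contact_force'])
plan(o,.5523,.3003,.165,-14.85)
S={n:r.grab_frame(n) for n in('top','side','wrist')}
pickle.dump(S,open('s1.pkl','wb'))
s=S['side']['frame'][180:400,130:350];cv2.imwrite('pics/h1.png',np.hstack([cv2.resize(s,(400,400)),cv2.resize(S['wrist']['frame'],(400,400))])[:,:,::-1])
E
```

```text
0.014978843315117318 78.2920789718628 [-0.28108112 -0.34551808 -2.86468197]
yaw now -15.05 tcp mm [553.4 297.5 165.9] t 12.22
turn [ 0.12  0.1  -0.2 ] shift now-frame mm [-1.8 -2.4  0.9] shift after-turn mm [-1.8 -2.4  0.9]
```

View pics/h1.png

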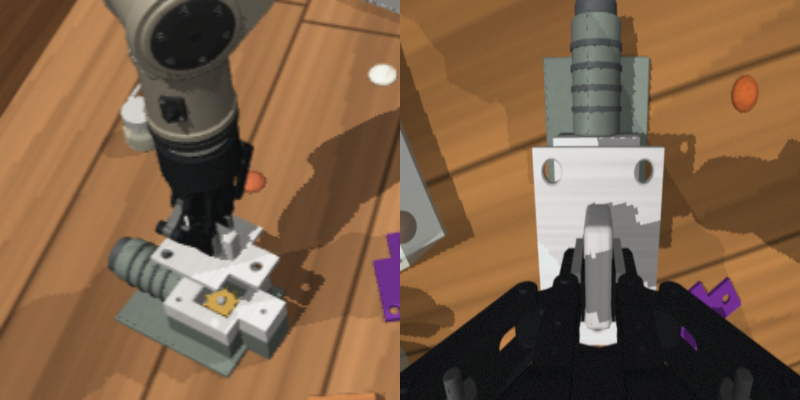

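The side view shows the cover held above the housing with the correct end over the narrow end. The wrist view shows both wide-end holes, at about (552,171) and (643,171). Next I measure its pose in the hand.

```bash
cat >> h.py <<'E'
def inhand(S,zt,tcp,yaw=-14.85,names=('wrist','side','top')):
    # plate top at zt; returns extents in a frame at housing origin with housing yaw
    c,s=np.cos(np.radians(yaw)),np.sin(np.radians(yaw));Rw=np.array([[c,s],[-s,c]])
    for n in names:
        f=S[n];C=cloud(f);hsv=cv2.cvtColor(f['frame'],cv2.COLOR_RGB2HSV)
        q=(hsv[...,1]<50)&(hsv[...,2]>100)&(f['depth']>0)&(abs(C[...,2]-zt)<.008)&(np.hypot(C[...,0]-tcp[0],C[...,1]-tcp[1])<.09)
        q=q.astype(np.uint8);k,l,st,_=cv2.connectedComponentsWithStats(q);q=l==1+np.argmax(st[1:,4]) if n!='top' else q>0
        v,u=np.nonzero(q)
        if len(u)<100: print(n,len(u));continue
        P=(cast(f,np.c_[u,v],zt)[:,:2]-[.5523,.3003])@Rw.T*1000
        D=C[q];L=np.c_[(D[:,:2]-tcp[:2])@Rw.T,np.ones(len(D))];co=np.linalg.lstsq(L,D[:,2],rcond=None)[0]
        print(n,len(u),'x',P[:,0].min().round(1),P[:,0].max().round(1),'tilt deg',np.degrees(co[:2]).round(2),'z0',(co[2]*1000).round(1))
        for lo in range(-60,60,10):
            m=(P[:,0]>lo)&(P[:,0]<lo+10)
            if m.sum()>20:print('   x',lo,'y',P[m,1].min().round(1),P[m,1].max().round(1),end='')
        print()
        for lo in range(-40,40,20):
            m=(P[:,1]>lo)&(P[:,1]<lo+20)
            if m.sum()>20:print('   y',lo,'x',P[m,0].min().round(1),P[m,0].max().round(1),end='')
        print()
E
python3 - <<'E'
from h import *
S=pickle.load(open('s1.pkl','rb'));inhand(S,.140,np.array([.5534,.2975]))
E
```

```text
wrist 24094 x -23.5 54.8 tilt deg [-0.19 -0.12] z0 140.5
   x -30 y -44.2 39.7   x -20 y -44.2 39.8   x -10 y -44.2 39.7   x 0 y -44.6 39.6   x 10 y -44.6 39.6   x 20 y -44.7 39.5   x 30 y -44.8 39.5   x 40 y -44.9 39.5   x 50 y -44.7 39.4
   y -40 x -22.4 54.5   y -20 x 2.2 54.5   y 0 x 1.0 54.7   y 20 x -23.0 54.8
side 1230 x -61.6 54.5 tilt deg [ 0.07 -0.5 ] z0 139.8
   x -60 y -21.2 20.8   x -50 y -21.7 20.6   x -40 y -21.1 20.4   x -30 y -42.8 42.8   x -20 y -42.3 42.7   x -10 y -42.7 42.6   x 0 y -43.0 42.5   x 10 y 10.5 42.4   x 20 y 9.5 42.3   x 30 y 11.9 42.2   x 40 y 12.6 42.1   x 50 y 12.5 41.1
   y -40 x -58.8 7.7   y -20 x -59.9 -14.0   y 0 x -60.5 54.4   y 20 x -61.6 54.5
top 0
```

The cover is level within 0.5° and about 0.4° off in yaw. The side and wrist cameras differ by about 2 mm in y. I'll back off 10 cm so the wrist camera sees the bare housing and the cover together, which gives the relative offset from one camera.

Emit:
{"api": "arm_command", "payload": {"rows": [{"fingers": -1, "x": -0.015, "y": 0, "z": 0, "ax": 0, "ay": 0, "az": -0.4}, {"fingers": -1, "x": -0.025, "y": 0, "z": 0, "ax": 0, "ay": 0, "az": 0}, {"fingers": -1, "x": -0.03, "y": 0, "z": 0, "ax": 0, "ay": 0, "az": 0}, {"fingers": -1, "x": -0.03, "y": 0, "z": 0, "ax": 0, "ay": 0, "az": 0}, {"fingers": -1, "x": -0.02, "y": 0, "z": 0, "ax": 0, "ay": 0, "az": 0}, {"fingers": -1, "x": 0, "y": 0, "z": 0, "ax": 0, "ay": 0, "az": 0}, {"fingers": -1, "x": 0, "y": 0, "z": 0, "ax": 0, "ay": 0, "az": 0}, {"fingers": -1, "x": 0, "y": 0, "z": 0, "ax": 0, "ay": 0, "az": 0}]}}

```text
clock: 13.03
tcp_pos: [0.4377, 0.3296, 0.1671]
orientation: [-3.116, 0.398, 0.001]
contact_force: [0.4, -0.3, -3.0]
grip_width: 0.0145
gripper_force: 78.3
```

```bash
python3 - <<'E'
from h import *
from bench import r
o=r.get_obs();plan(o,.5523,.3003,.165,-14.85)
S={n:r.grab_frame(n) for n in('top','side','wrist')};pickle.dump(S,open('s2.pkl','wb'))
inhand(S,.140,o['tcp_pos'],names=('wrist','side'))
print('HOUSING');inhand(S,.060,np.array([.552,.300]),names=('wrist','side'))
cv2.imwrite('pics/w2.png',S['wrist']['frame'][:,:,::-1])
E
```

```text
yaw now -14.55 tcp mm [437.7 329.6 167.1] t 13.03
turn [-0.03  0.03  0.3 ] shift now-frame mm [118.3  -0.5   2.1] shift after-turn mm [118.3  -1.1   2.1]
wrist 23963 x -143.6 -65.2 tilt deg [-0.01  0.  ] z0 141.1

   y -40 x -142.8 -65.2   y -20 x -118.2 -65.3   y 0 x -118.4 -65.8   y 20 x -143.6 -65.9
side 1341 x -179.5 -64.9 tilt deg [ 0.   -0.53] z0 140.7

   y -40 x -178.3 -115.6   y -20 x -179.2 -135.3   y 0 x -179.5 -65.2   y 20 x -178.9 -64.9
HOUSING
wrist 11415 x -62.2 22.4 tilt deg [-0.01 -0.01] z0 59.9
   x -60 y -21.0 18.6   x -50 y -21.3 18.8   x -40 y -21.0 18.8   x -30 y -43.1 40.7   x -20 y -43.3 40.9   x -10 y -43.4 40.5   x 0 y -43.3 40.7   x 10 y -43.1 40.8   x 20 y -42.9 40.6
   y -40 x -62.0 22.3   y -20 x -62.1 -19.0   y 0 x -62.2 -19.1   y 20 x -29.0 22.0
side 1357 x -63.6 68.0 tilt deg [-0.45 -0.11] z0 59.1
   x -60 y 6.0 23.3   x -50 y 5.9 23.2   x -40 y -26.1 24.1   x -30 y -41.8 45.5   x -20 y -42.0 44.7   x -10 y -41.3 44.7   x 0 y -41.5 44.7   x 10 y -41.8 43.9   x 20 y -42.0 44.8   x 30 y -41.3 44.8   x 40 y -41.5 43.9   x 50 y -40.6 41.2
   y -40 x -31.5 51.7   y -20 x -32.1 66.2   y 0 x -62.5 68.0   y 20 x -63.6 61.2
```

View pics/w2.png

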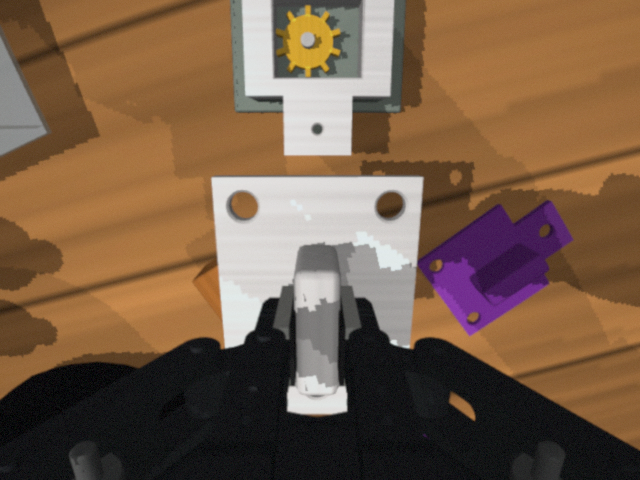

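The bare housing is visible at the top of the wrist view: its narrow-end hole is at (317,129) and the cover's far edge is at row 178. Both are seen in one camera, so the relative correction is clear: target TCP ≈ (551.2, 299.6, 102) mm and yaw −14.65°.

Emit:
{"api": "arm_command", "payload": {"rows": [{"fingers": -1, "x": 0.012, "y": 0.0005, "z": 0, "ax": 0, "ay": 0, "az": 0}, {"fingers": -1, "x": 0.025, "y": 0, "z": 0, "ax": 0, "ay": 0, "az": 0}, {"fingers": -1, "x": 0.03, "y": 0, "z": 0, "ax": 0, "ay": 0, "az": 0}, {"fingers": -1, "x": 0.03, "y": 0, "z": 0, "ax": 0, "ay": 0, "az": 0}, {"fingers": -1, "x": 0.015, "y": 0, "z": 0, "ax": 0, "ay": 0, "az": 0}, {"fingers": -1, "x": 0.005, "y": 0, "z": 0, "ax": 0, "ay": 0, "az": 0}, {"fingers": -1, "x": 0, "y": 0, "z": 0, "ax": 0, "ay": 0, "az": 0}, {"fingers": -1, "x": 0, "y": 0, "z": 0, "ax": 0, "ay": 0, "az": 0}, {"fingers": -1, "x": 0, "y": 0, "z": 0, "ax": 0, "ay": 0, "az": 0}]}}

```text
clock: 13.93
tcp_pos: [0.5484, 0.3013, 0.1664]
orientation: [-3.117, 0.393, 0.004]
contact_force: [-0.7, -0.2, -2.0]
grip_width: 0.0148
gripper_force: 78.3
```

Emit:
{"api": "arm_command", "payload": {"rows": [{"fingers": -1, "x": 0, "y": 0, "z": 0.015, "ax": 0, "ay": 0, "az": 0}, {"fingers": -1, "x": 0, "y": 0, "z": 0.015, "ax": 0, "ay": 0, "az": 0}, {"fingers": -1, "x": 0, "y": 0, "z": 0.012, "ax": 0, "ay": 0, "az": 0}, {"fingers": -1, "x": 0, "y": 0, "z": 0.008, "ax": 0, "ay": 0, "az": 0}, {"fingers": -1, "x": 0, "y": 0, "z": 0, "ax": 0, "ay": 0, "az": 0}, {"fingers": -1, "x": 0, "y": 0, "z": 0, "ax": 0, "ay": 0, "az": 0}]}}

```text
clock: 14.43
tcp_pos: [0.5491, 0.3009, 0.1164]
orientation: [-3.117, 0.394, 0.004]
contact_force: [-0.5, -0.1, -2.2]
grip_width: 0.0149
gripper_force: 78.3
```

```bash
cat > m.py <<'E'
from h import *
from bench import r
o=r.get_obs();print(o['contact_force'],o['gripper_force']);plan(o,.5512,.2996,.102,-14.65)
S={n:r.grab_frame(n) for n in('side','wrist')};pickle.dump(S,open('s3.pkl','wb'))
inhand(S,o['tcp_pos'][2]-.026,o['tcp_pos'],names=('wrist','side'))
E
python3 m.py
```

```text
[-0.46486687 -0.12841973 -2.16158095] 78.33088159561157
yaw now -14.42 tcp mm [549.1 300.9 116.4] t 14.43
turn [0.02 0.14 0.23] shift now-frame mm [ 2.4  0.7 14.4] shift after-turn mm [ 2.3  0.7 14.4]
wrist 24176 x -28.4 50.2 tilt deg [-0.24 -0.01] z0 91.3
   x -30 y -42.2 42.0   x -20 y -42.4 42.0   x -10 y -42.3 42.0   x 0 y -42.3 42.1   x 10 y -42.2 42.2   x 20 y -42.2 42.3   x 30 y -42.1 42.4   x 40 y -42.1 42.5   x 50 y -35.5 -20.8
   y -40 x -27.3 50.2   y -20 x -2.4 50.0   y 0 x -3.1 49.8   y 20 x -28.3 49.7
side 1157 x -66.7 49.0 tilt deg [ 0.07 -0.24] z0 90.0
   x -60 y -19.7 22.2   x -50 y -19.9 22.2   x -40 y -39.2 44.1   x -30 y -41.1 44.1   x -20 y -40.6 44.1   x -10 y -40.7 44.0   x 0 y -40.1 44.0   x 10 y 13.5 44.0   x 20 y 16.0 44.0   x 30 y 17.7 44.8   x 40 y 17.6 44.8
   y -40 x -32.7 3.9   y -20 x -66.4 -18.0   y 0 x -66.7 48.3   y 20 x -66.1 49.0
```

Emit:
{"api": "arm_command", "payload": {"rows": [{"fingers": -1, "x": 0.0024, "y": 0.001, "z": 0, "ax": 0, "ay": 0.1, "az": 0.25}, {"fingers": -1, "x": 0, "y": 0, "z": 0.007, "ax": 0, "ay": 0, "az": 0}, {"fingers": -1, "x": 0, "y": 0, "z": 0.006, "ax": 0, "ay": 0, "az": 0}, {"fingers": -1, "x": 0, "y": 0, "z": 0.001, "ax": 0, "ay": 0, "az": 0}, {"fingers": -1, "x": 0, "y": 0, "z": 0, "ax": 0, "ay": 0, "az": 0}, {"fingers": -1, "x": 0, "y": 0, "z": 0, "ax": 0, "ay": 0, "az": 0}, {"fingers": -1, "x": 0, "y": 0, "z": 0, "ax": 0, "ay": 0, "az": 0}]}}

```text
clock: 15.12
tcp_pos: [0.5517, 0.2992, 0.1027]
orientation: [-3.115, 0.402, -0.0]
contact_force: [0.4, 0.3, -2.1]
grip_width: 0.0146
gripper_force: 78.3
```

```bash
python3 m.py; python3 - <<'E'
from h import *
S=pickle.load(open('s3.pkl','rb'))
s=S['side']['frame'][290:400,185:305];w=S['wrist']['frame'][90:310,180:460]
cv2.imwrite('pics/fin.png',np.hstack([cv2.resize(s,(400,367),interpolation=2),cv2.resize(w,(400,367),interpolation=2)])[:,:,::-1])
E
```

```text
[ 0.42427577  0.29217207 -2.05204626] 78.32995891571045
yaw now -14.7 tcp mm [551.7 299.2 102.7] t 15.12
turn [-0.02 -0.01 -0.05] shift now-frame mm [-0.6 -0.2  0.7] shift after-turn mm [-0.6 -0.2  0.7]
wrist 24199 x -25.2 52.6 tilt deg [-0.15 -0.03] z0 77.0
   x -30 y -43.1 40.7   x -20 y -43.2 40.7   x -10 y -43.1 40.7   x 0 y -43.3 40.7   x 10 y -43.4 40.7   x 20 y -43.4 40.7   x 30 y -43.4 40.8   x 40 y -43.4 40.9   x 50 y -43.4 40.6
   y -40 x -24.0 52.6   y -20 x 0.4 52.5   y 0 x -0.2 52.4   y 20 x -25.2 52.5
side 1130 x -63.7 52.1 tilt deg [ 0.39 -0.11] z0 76.4
   x -60 y -20.1 21.1   x -50 y -20.3 21.1   x -40 y -20.5 29.0   x -30 y -41.9 43.2   x -20 y -42.0 43.2   x -10 y -41.4 43.2   x 0 y -41.6 43.2   x 10 y 12.4 43.2   x 20 y 14.2 43.2   x 30 y 16.8 43.2   x 40 y 17.6 43.2
   y -40 x -57.0 5.1   y -20 x -63.4 -14.0   y 0 x -63.7 51.3   y 20 x -62.6 52.1
```

View pics/fin.png

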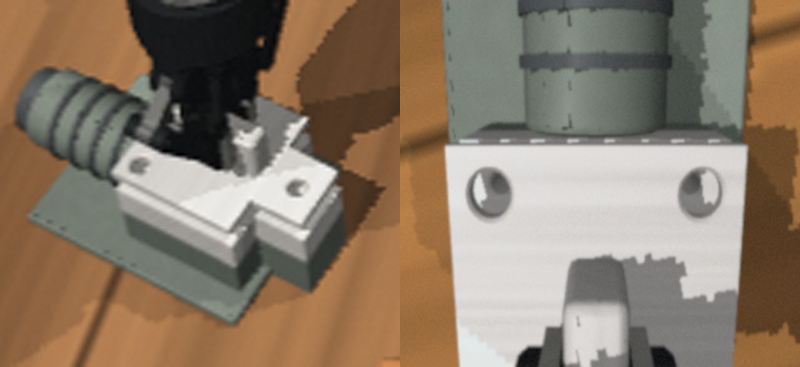

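The side view shows an even gap with the edges parallel. In the wrist view the threaded holes show symmetrically through both cover holes, at (488,188) and (703,188). The cover's measured edges match the housing's to within about 0.5 mm, with about a 10 mm gap and no contact force beyond the cover's weight.

```bash
python3 -c "
from bench import r
print(r.hand_in())"
```

```text
the job is handed in; nothing more can be done
None
```

The job is handed in: the reject lies released in the scrap tray, and the arm is holding the whole cover level about 10 mm above the housing with its holes lined up over the threaded ones to within about 1 mm by camera, at 15 s of the 64 s allowed.

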